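# Park the rolling solvent caddy in its bay against the sprung stop

## Task

Roll the small wheeled caddy across the bench into its parking bay: push it straight ahead until its swivel castors trail, steer it nose first between the rails, and press its nose firmly but gently against the sprung red stop pad for about a second (about 5 newtons; never as much as 12 on the stop or rails). Then let go and leave it standing in the bay with its nose at the pad and its two amber bottles still upright in the tray. Keep its wheels on the bench throughout and leave everything else alone.

Things in the scene. Friction and masses are not known exactly. Their poses are not given: they have to be found in the camera images.
- caddy: Wheeled caddy, loose, 0.55 to 0.9 kg loaded: deck 150 x 104 mm, blue tray walls to 70 mm above the bench, two amber bottles in the front pockets, orange push bar at the rear. Origin on the bench under the deck's centre; x forward to the nose, y left, z up. Fixed rear wheels, axle at x = -50 mm, roll along x only; swivel castors in front. Rolls at about 1 N, no brake, must not be lifted (10 mm) or tipped.
- handle (a point): Centre of the orange push bar: square-edged, 10 mm thick along the caddy's x, 100 mm long along its y, 16 mm tall, 108 mm above the bench, 65 mm behind the caddy's origin, on posts 80 mm apart. Pinch it from above at its middle, fingers closing along the caddy's x; 30 mm of free height under it. The bottles start 92 mm ahead of it and reach 124 mm above the bench.
- nose (a point): Middle of the black rubber strip at the caddy's front: its foremost point, 80 mm ahead of the caddy's origin, 45 mm above the bench, 90 mm wide.
- castor_l_wheel (a point): Centre of the left front castor's wheel (12 mm radius), 12 mm off its free upright swivel axis, which is at x = 45, y = 26 mm of the caddy. It starts askew; it trails straight when the wheel is at x = 33 mm of the caddy (33.8 or less counts, both castors at once, nose still outside the bay). Rolling 50 to 100 mm straight forward makes it trail.
- castor_r_wheel (a point): The same for the right front castor, axis at x = 45, y = -26 mm of the caddy.
- dock: Parking bay, fixed: two parallel aluminium rails 50 mm tall, 110 mm apart inside (3 mm play each side of the caddy), with flared mouth guides reaching 34 mm further out. Origin on the bench midway between the rails where they begin, inside the flares; x points into the bay (rails 150 mm long), z up. The caddy enters nose first, its x along the bay's x. 12 N on the rails is too much.
- stop_zone (a point): Mid-point, 45 mm up, of the range where the face of the red stop pad may stand: 95 mm into the bay from the dock's origin, give or take 12 mm. The stop is clamped anywhere in that range and its true place is not measured: feel for it. The pad (90 mm wide, on a dark block across the bay) is sprung: 1 N per mm for 7 mm, then hard. Hold 3 to 7 N for half a second; 12 N is too much.
- amber_l_mid (a point): Centre (41 mm above its base) of the left amber bottle, 38 mm across, 82 mm tall, 0.11 kg, standing loose in the caddy's front left tray pocket, base 42 mm above the bench.
- amber_r_mid (a point): The same for the right amber bottle, in the front right pocket.
- media_bottle: Bystander: clear media bottle with a blue cap, 70 mm across, 170 mm tall. Origin at the centre of its underside. Not to be moved.
- wash_bottle: Bystander: white wash bottle with an orange cap, 60 mm across, 150 mm tall. Origin at the centre of its underside. Not to be moved.
- tip_box: Bystander: blue pipette-tip box with a clear lid, 85 x 120 x 57 mm. Origin at the centre of its underside. Not to be moved.
- plant: Bystander: small green plant in a glass jar, 68 mm across, jar 90 mm tall, leaves to 160 mm. Origin at the centre of its underside. Not to be moved.
- mouse: Bystander: black computer mouse, 60 mm across, 32 mm tall. Origin at the centre of its underside. Not to be moved.
- beaker: Bystander: glass beaker, 68 mm across, 85 mm tall. Origin at the centre of its underside. Not to be moved.
- vial_rack: Bystander: white rack of amber vials, 70 x 140 x 46 mm. Origin at the centre of its underside. Not to be moved.
Things that resemble listed ones, but are neither listed nor needed, are in the scene too. There is more than one size of the caddy; the one meant has the size given above.

How it is judged:
On the way, in this order (a step that is already met when the one before it is completed fails the run):
1. both swivel castors trail straight behind their axes while the nose is still outside the bay (x of each of castor_l_wheel, castor_r_wheel in the frame of caddy below 0.0338 m and x of nose in the frame of dock below 0 m), for 0.1 s.
2. the caddy's nose is held pressed against the stop pad with 3 N or more, inside the bay (contact force between caddy and stop above 3 N and x of nose in the frame of dock above 0.075 m), for 0.5 s.
At the end, for the whole second after the job is handed in: The caddy stands still and level on its wheels in the bay, nose within 6 mm of the red pad and within 6 mm of the bay's centre line, in line with the bay within 0.1 rad, both amber bottles upright in its tray (x of nose in the frame of stop between -0.006 and 0.009 m and y of nose in the frame of dock between -0.006 and 0.006 m and angle between the x axis of caddy and the x axis of dock, either way round below 0.1 rad and height (world z) of caddy below 0.005 m and angle between caddy's own z axis and vertical below 0.05 rad and linear speed of caddy below 0.02 m/s and angle between each of amber_l_mid, amber_r_mid's own z axis and vertical below 0.2 rad and distance between each of amber_l_mid, amber_r_mid and caddy below 0.115 m); the robot touches nothing.
It fails at once if 12 N or more on the stop or the rails (contact force between caddy and stop above 12 N or contact force between caddy and dock above 12 N).
It fails at once if the caddy is lifted by 10 mm or tipped (height (world z) of caddy above 0.01 m or angle between caddy's own z axis and vertical above 0.12 rad).
It fails at once if an amber bottle is tipped over (angle between any of amber_l_mid, amber_r_mid's own z axis and vertical above 0.4 rad).
It fails at once if a bystander is moved by more than 20 mm (distance of any of media_bottle, wash_bottle, tip_box, plant, mouse, beaker, vial_rack from where it was at the start of the episode above 0.02 m).
It also fails if it takes over 72 s, if anything falls off the work surface, if the arm or the gripper's body presses on something with over 40 N, if the wrist force passes 120 N, or if a joint passes its speed limit or range.

## Robot

A 6-joint arm with a two-finger parallel gripper is mounted at the origin on the work surface. World frame = base frame: x ahead of the robot, y to its left, z up, the work surface at z = 0. Lengths are in m, angles in rad, forces in N, time in s.
With the tool pointing down it reaches from about 0.35 to 1 m from the base axis. Payload 7.1 kg.
Tool frame: the origin (TCP) lies between the finger pads; the fingertips stand 22 mm ahead of it and the grasp point (between the pads) lies 3 mm ahead of it; x points along the fingers, y is the direction in which the jaws open and shut, and the axes are right-handed (so a half turn about x gives the same grasp; the last joint's range is limited). The gripper opens to 85 mm and grips with 20 to 120 N. Pads are 22 mm wide; open, the fingers measure 114 mm over their backs; the gripper's body (76 mm by 85 mm) begins 54 mm behind the grasp point. The pads swing forward as they close: fully open they stand 13 mm farther back than shut.
Start: joints at [1.259, 0.423, 1.63, -0, 1.089, -0.019], TCP at [0.18, 0.598, 0.253] pointing down, gripper open.
Joint ranges: [-3, 3], [-0.9, 2.11], [0.09, 2.58], [-1.31, 4.45], [0.11, 2.69], [-2.54, 2.54]. Speed limits (rad/s): [2.39, 2.39, 3.01, 3.14, 3.14, 3.14].

## Interface

Orientations are given as a rotation vector (axis times angle).
In Python, from rig import manip gives the robot as it stands. The module is installed in compiled form; this text tells all that it offers. Calls block until the motion is done:
- manip.move_to(position, orientation): joint-space move of the TCP to a pose.
- manip.servo_line(position, orientation=None, rate=0.15): straight line of the TCP; orientation=None keeps the orientation; rate is the mean speed in m/s.
- manip.set_joints(angles): joint-space move.
- manip.command_gripper(opening, f_grip=None): finger opening in m; f_grip is the grip in N (None keeps the last); returns when the fingers have stopped.
- manip.hold(seconds).
- manip.solve_ik(position, orientation): joint angles nearest the present ones, or None.
- manip.camera(name): name is "side" or "top" or "wrist"; returns a dict with "image" (384x512x3 uint8, red, green, blue), "fx", "fy", "cx", "cy" (pixels), "cam_to_world" (4x4, takes a point from camera to world coordinates); the wrist camera has in their place "mount" (4x4, takes a point from camera to tool coordinates, whose origin is the TCP and whose axes are the tool frame's). Camera axes: x right, y down, z forward; pixel columns grow to the right and rows downward; lengths in m; the calibration is good to about 2 mm. A picture is of the moment at which its call begins: read the wrist's pose just before it. There is no depth.
A pose or a line that the arm cannot do raises manip.IKError and nothing moves.
- manip.sign_off(): hands the job in, once; it reports no verdict.
Readings, each from a call of its own:
- manip.get_time(): time.
- manip.get_joint_positions(): joint angles.
- manip.get_joint_vel(): joint speeds.
- manip.get_tau(): joint torques, N m.
- manip.get_position(): TCP position.
- manip.get_ee_rot(): TCP orientation.
- manip.get_contact_force(): force on the tool from outside, world axes, zero at the start.
- manip.get_torque(): the same for the moment, N m.
- manip.get_width(): finger opening in m.
Only numpy, scipy, OpenCV 4.12 (cv2) and the standard library are available. Lean on these libraries where they do the work, as an engineer would, in place of code of your own. Each camera call takes 0.05 s, during which the arm holds its last target. There are 200 camera calls.

## Working session

There is one attempt and no reset: what is moved stays moved. The work goes in short steps, each a Python script; the robot and the scene stay as the last script left them, time stands still between calls to the robot, and variables do not carry over. Pictures are saved under pics/ and viewed, about 8 in all and at most 12, crops included, and the job is handed in when it is done.

```bash
mkdir -p pics; cat > h.py <<'E'
import numpy as np, cv2
from scipy.spatial.transform import Rotation as R
from rig import manip as m
def shot(name, fn=None):
    c=m.camera(name)
    if fn: cv2.imwrite('pics/'+fn, cv2.cvtColor(c['image'],cv2.COLOR_RGB2BGR))
    return c
def onplane(c,px,z,T=None):
    T=np.array(c['cam_to_world']) if T is None else T
    px=np.atleast_2d(px).astype(float)
    d=np.c_[(px[:,0]-c['cx'])/c['fx'],(px[:,1]-c['cy'])/c['fy'],np.ones(len(px))]@T[:3,:3].T
    o=T[:3,3]
    return o+d*((z-o[2])/d[:,2])[:,None]
def proj(c,P,T=None):
    T=np.array(c['cam_to_world']) if T is None else T
    q=(np.atleast_2d(P)-T[:3,3])@T[:3,:3]
    return np.c_[c['fx']*q[:,0]/q[:,2]+c['cx'],c['fy']*q[:,1]/q[:,2]+c['cy']]
E
python3 - <<'E'
from h import *
import pickle
cs={}
for n in('top','side'):
    cs[n]=shot(n); 
    cv2.imwrite(f'pics/{n}0.png',cv2.resize(cv2.cvtColor(cs[n]['image'],cv2.COLOR_RGB2BGR),(800,600),interpolation=cv2.INTER_CUBIC))
    print(n,cs[n]['fx'],np.round(cs[n]['cam_to_world'],3).tolist())
pickle.dump(cs,open('cs.pkl','wb'))
print(m.get_ee_rot(),m.get_time(),m.get_width())
E
```

```text
top 473.5096315003144 [[0.008, -0.976, 0.218, 0.196], [-1.0, -0.008, -0.002, -0.038], [0.003, -0.218, -0.976, 1.766], [0.0, 0.0, 0.0, 1.0]]
side 377.89266797564864 [[0.978, -0.15, 0.147, 0.334], [-0.209, -0.651, 0.729, -1.08], [-0.014, -0.744, -0.668, 1.05], [0.0, 0.0, 0.0, 1.0]]
[ 0.22874132  1.55878811 -0.23081741] 0.1 0.08547826917884858
```

View pics/top0.png

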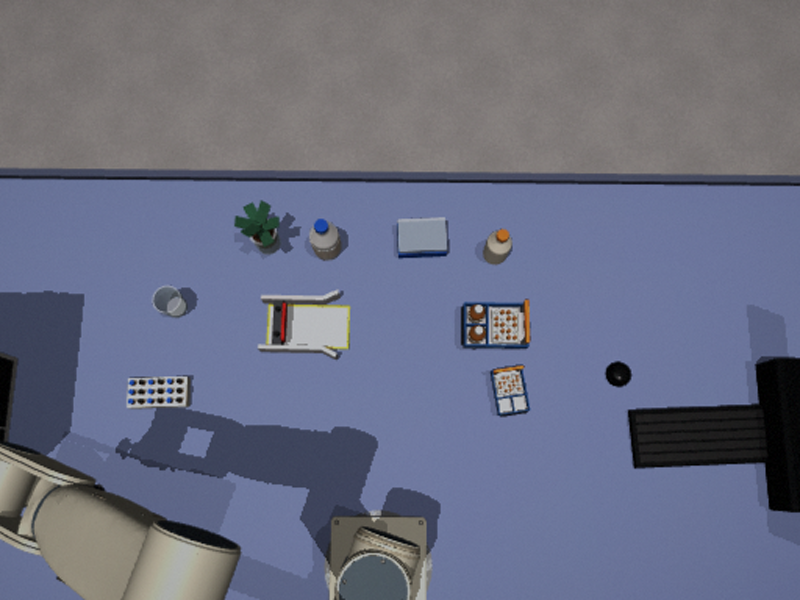

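View pics/side0.png

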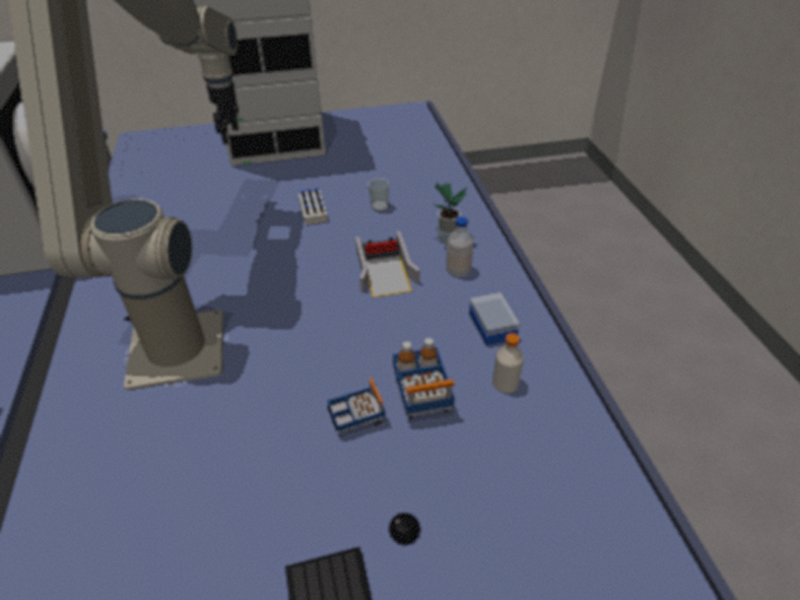

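The top view shows two caddies. The large one at (497,325) has two amber bottles and its bar to the right (nose towards +y). A small one at (510,390) has no bottles. The bay is at (305,325), opening towards the caddy. The large caddy fits the description (two amber bottles, larger deck). I'll confirm with a crop and take coarse positions.

```bash
python3 - <<'E'
from h import *
import pickle
cs=pickle.load(open('cs.pkl','rb'));c=cs['top'];im=c['image'];hsv=cv2.cvtColor(im,cv2.COLOR_RGB2HSV)
def comps(mask,z,t):
    n,l,s,ce=cv2.connectedComponentsWithStats(mask.astype(np.uint8))
    for i in range(1,n):
        if s[i,4]>8:
            r=cv2.minAreaRect(np.argwhere(l==i)[:,::-1].astype(np.float32))
            print(t,s[i,4],np.round(ce[i],1),onplane(c,ce[i],z)[0].round(3),np.round(r[1],1),round(r[2],1), onplane(c,cv2.boxPoints(r),z)[:,:2].round(3).tolist())
h,s,v=hsv[...,0],hsv[...,1],hsv[...,2]
reg=np.zeros(h.shape,bool);reg[130:275,150:360]=1
comps(reg&(h>5)&(h<20)&(s>170)&(v>150),.116,'orange')
comps(reg&((h<5)|(h>174))&(s>150)&(v>90),.06,'red')
comps(reg&(h>100)&(h<120)&(s>170)&(v<140),.07,'blue')
comps(reg&(h>22)&(h<36)&(s>100),.0,'yellow')
cr=cv2.cvtColor(im[130:280,150:360],cv2.COLOR_RGB2BGR)
cv2.imwrite('pics/crop1.png',cv2.resize(cr,(798,570),interpolation=cv2.INTER_CUBIC))
print(m.camera('wrist')['mount'],m.camera('wrist')['fx'])
E
```

```text
orange 36 [321.4 149.9] [ 0.753 -0.285  0.116] [6. 6.] 90.0 [[0.764, -0.273], [0.764, -0.295], [0.741, -0.294], [0.741, -0.272]]
orange 54 [337. 205.] [ 0.547 -0.336  0.116] [26.1  1.9] 85.9 [[0.594, -0.33], [0.595, -0.337], [0.5, -0.341], [0.5, -0.334]]
orange 24 [325.  235.8] [ 0.436 -0.29   0.116] [ 1.5 18.1] 80.5 [[0.433, -0.258], [0.444, -0.321], [0.439, -0.322], [0.428, -0.259]]
red 51 [180.8 205.2] [0.553 0.229 0.06 ] [23.  2.] 90.0 [[0.596, 0.234], [0.596, 0.227], [0.509, 0.223], [0.509, 0.23]]
blue 9 [205.9 147.2] [0.775 0.143 0.07 ] [2.3 7.3] 74.1 [[0.776, 0.157], [0.784, 0.131], [0.775, 0.128], [0.767, 0.155]]
blue 81 [269.4 162.6] [ 0.717 -0.096  0.07 ] [ 2.5 30.1] 87.6 [[0.718, -0.042], [0.724, -0.155], [0.715, -0.155], [0.709, -0.043]]
blue 36 [298.  204.1] [ 0.559 -0.201  0.07 ] [23.  5.] 90.0 [[0.597, -0.198], [0.597, -0.216], [0.511, -0.215], [0.511, -0.197]]
blue 70 [314.9 202.8] [ 0.564 -0.263  0.07 ] [26. 27.] -0.0 [[0.496, -0.233], [0.597, -0.235], [0.598, -0.331], [0.497, -0.328]]
blue 14 [302.6 220.9] [ 0.497 -0.217  0.07 ] [12.  1.] 0.0 [[0.496, -0.197], [0.5, -0.197], [0.5, -0.24], [0.497, -0.24]]
blue 23 [330.9 221.6] [ 0.495 -0.32   0.07 ] [ 1. 14.] 90.0 [[0.497, -0.291], [0.497, -0.342], [0.494, -0.342], [0.493, -0.291]]
yellow 33 [171.5 204.9] [0.567 0.274 0.   ] [ 2.2 25.1] 7.1 [[0.513, 0.282], [0.61, 0.275], [0.609, 0.266], [0.512, 0.273]]
yellow 89 [212.4 204.2] [0.571 0.119 0.   ] [27. 39.] 90.0 [[0.606, 0.228], [0.607, 0.079], [0.502, 0.077], [0.501, 0.224]]
[[ 6.13812814e-04 -2.91034614e-01  9.56712327e-01 -1.19879586e-01]
 [ 9.99999703e-01 -2.66684678e-04 -7.22711608e-04 -7.33792551e-04]
 [ 4.65474613e-04  9.56712487e-01  2.91034364e-01 -7.34511729e-02]
 [ 0.00000000e+00  0.00000000e+00  0.00000000e+00  1.00000000e+00]] 333.0139056131985
```

View pics/crop1.png

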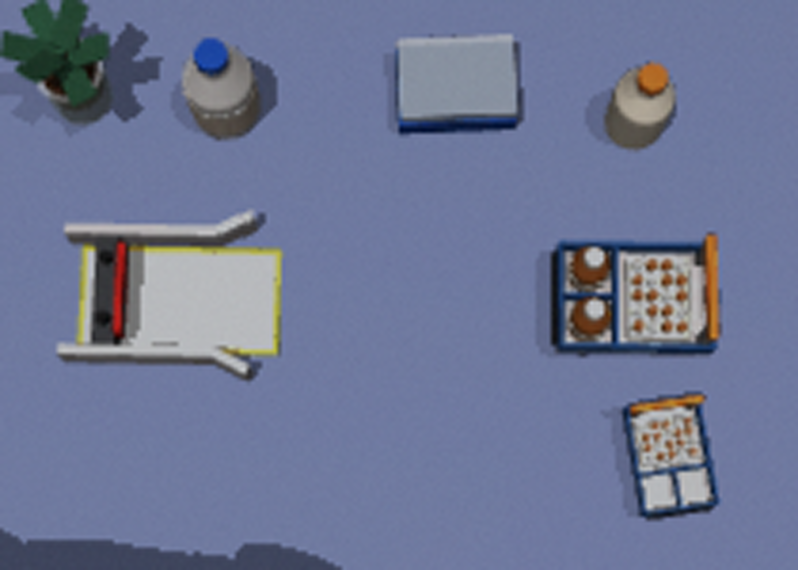

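The crop confirms the large caddy at crop (635,298): two amber bottles at the nose end (590,265/315), about 104 mm wide, orange bar at (712,290). Next are close wrist views of the dock and the caddy, taken with the same tool orientation so that calibration bias cancels.

```bash
cat >> h.py <<'E'
def ori(yaw,s=1):
    # tool x down; tool y = s*heading(yaw)
    y=s*np.array([np.cos(yaw),np.sin(yaw),0]);x=np.array([0,0,-1.])
    return R.from_matrix(np.c_[x,y,np.cross(x,y)]).as_rotvec()
def wrist(fn):
    p=np.array(m.get_position());r=np.array(m.get_ee_rot())
    c=shot('wrist');T=np.eye(4);T[:3,:3]=R.from_rotvec(r).as_matrix();T[:3,3]=p
    c['cam_to_world']=T@np.array(c['mount'])
    cv2.imwrite('pics/'+fn+'.png',cv2.cvtColor(c['image'],cv2.COLOR_RGB2BGR))
    import pickle;pickle.dump(c,open(fn+'.pkl','wb'));return c
E
python3 - <<'E'
from h import *
print(R.from_rotvec(m.get_ee_rot()).as_matrix().round(2))
for s in(1,-1):
    for P in([.553,.14,.25],[.55,-.27,.25],[.547,-.336,.111]): 
        q=m.solve_ik(P,ori(np.pi/2,s)); print(s,None if q is None else np.round(q,2))
E
```

```text
[[-0.    0.29  0.96]
 [-0.    0.96 -0.29]
 [-1.   -0.   -0.  ]]
1 [ 0.23  0.35  1.76 -0.    1.04 -1.34]
1 [-0.48  0.41  1.66  0.    1.07 -2.05]
1 [-0.57  0.63  1.67  0.    0.85 -2.14]
-1 [0.23 0.35 1.76 0.   1.04 1.8 ]
-1 [-0.48  0.41  1.66  0.    1.07  1.1 ]
-1 [-0.57  0.63  1.67 -0.    0.85  1.  ]
```

```bash
python3 - <<'E'
from h import *
o=ori(np.pi/2,-1)
m.move_to([.555,.14,.27],o); m.hold(.3); wrist('w_dock')
m.move_to([.555,-.27,.27],o); m.hold(.3); wrist('w_cad')
print(m.get_time(),m.get_contact_force())
a=[cv2.imread(f'pics/{n}.png') for n in('w_dock','w_cad')]
cv2.imwrite('pics/both.png',cv2.resize(np.vstack(a)[:, :],None,fx=.78,fy=.78,interpolation=cv2.INTER_AREA))
E
```

```text
4.5417 [ 0.11389168  0.73484795 -0.61259659]
```

View pics/w_dock.png

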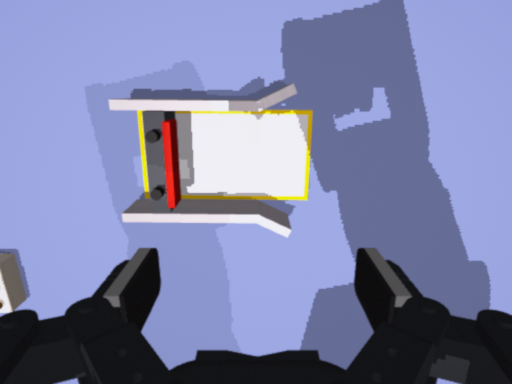

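View pics/w_cad.png

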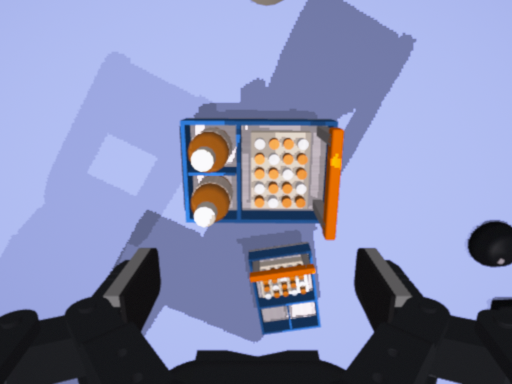

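Dock view: rail tops run at rows ~104 and ~217, with the red pad near column 170. Caddy view: blue tray wall tops at rows ~122 and ~218, columns 183 to 335, and the orange bar near column 335. I'll sample edge profiles next.

```bash
python3 - <<'E'
from h import *
import pickle
d=pickle.load(open('w_dock.pkl','rb'));c=pickle.load(open('w_cad.pkl','rb'))
for col in(150,230): 
    g=cv2.cvtColor(d['image'],cv2.COLOR_RGB2GRAY)[:,col]; print('dock',col,'r86:',g[86:118],'r196',g[196:228])
g=d['image'][155]; print('dockrow155 c155', g[155:188].tolist())
for col in(200,270):
    g=c['image'][:,col]; print('cad',col,'r112',g[112:132,2],g[112:132,0],'r204',g[204:230,2],g[204:230,0])
print('row200',c['image'][200,175:195].tolist())
print(d['cam_to_world'].round(4).tolist(),c['cam_to_world'].round(4).tolist())
E
```

```text
dock 150 r86: [153 151 135 101  94  92  91  92  92  91  92  92  98 147 211 228 230 230
 230 230 230 230 229 218 161  85  87  88  89  89  89  89] r196 [ 88  96 100 100  98  92  92  92  92  91  91  91  91  91  91  90 101 165
 225 229 229 229 229 228 228 218 184 157 154 154 154 154]
dock 230 r86: [173 173 171 155 118 113 112 112 112 105  94  92  92  95 118 151 164 165
 165 165 165 165 165 167 182 208 216 228 238 239 239 240] r196 [138 118 112 106  94  91  92  93  92  92  93  93  93  92  92  91  93 117
 189 236 240 240 239 239 240 238 228 191 175 175 174 174]
dockrow155 c155 [[93, 92, 100], [92, 92, 99], [93, 92, 101], [92, 92, 100], [93, 92, 100], [93, 92, 100], [92, 92, 100], [93, 91, 99], [109, 81, 88], [183, 58, 59], [225, 36, 26], [230, 36, 25], [231, 39, 30], [232, 40, 30], [232, 42, 33], [229, 41, 33], [187, 30, 22], [104, 10, 7], [78, 6, 6], [77, 8, 7], [76, 5, 4], [76, 6, 4], [80, 23, 23], [103, 76, 79], [127, 117, 120], [136, 132, 137], [137, 134, 138], [137, 134, 138], [137, 135, 139], [137, 134, 139], [136, 134, 138], [137, 134, 139], [137, 134, 139]]
cad 200 r112 [141 140 14
[... 658 characters left out ...]
1 171] [246 246 243 230 193 143  97  35  20  20  20  20  20  21  20  25  33  36
  57  93 114 117 117 116 117 117]
row200 [[179, 192, 243], [179, 192, 243], [179, 192, 243], [180, 193, 243], [180, 192, 243], [180, 192, 243], [180, 193, 243], [176, 189, 241], [149, 160, 218], [94, 117, 174], [54, 117, 198], [50, 130, 223], [52, 134, 227], [42, 108, 187], [31, 59, 101], [75, 55, 61], [131, 78, 38], [159, 91, 31], [163, 91, 20], [168, 94, 21]]
[[0.0003, -0.9568, -0.2908, 0.6295], [-1.0, -0.0001, -0.0008, 0.1395], [0.0007, 0.2908, -0.9568, 0.3898], [0.0, 0.0, 0.0, 1.0]] [[0.0007, -0.9568, -0.2907, 0.6298], [-1.0, -0.0004, -0.0008, -0.2701], [0.0006, 0.2907, -0.9568, 0.3899], [0.0, 0.0, 0.0, 1.0]]
```

```bash
cat >> h.py <<'E'
def cross(p,a,b,up):
    # half-level crossing in profile p[a:b]
    w=p[a:b].astype(float);w=w if up else -w;t=(w.max()+w.min())/2
    i=np.argmax(w>=t)
    return a+i-(w[i]-t)/(w[i]-w[i-1]) if i>0 else np.nan
def line(c,cols,a,b,ch,up,z,slope=None):
    pts=np.array([[k,cross(c['image'][:,k,ch],a,b,up)] for k in cols]);pts=pts[~np.isnan(pts[:,1])]
    P=onplane(c,pts,z)[:,:2]
    for _ in range(3):   # x = k*y + b, trim outliers
        k=np.polyfit(P[:,1],P[:,0],1);r=P[:,0]-np.polyval(k,P[:,1]);P=P[abs(r)<=max(2*r.std(),3e-4)]
    return k,r.std(),len(P)
E
python3 - <<'E'
from h import *
import pickle
d=pickle.load(open('w_dock.pkl','rb'));c=pickle.load(open('w_cad.pkl','rb'))
def show(t,L,y): print(t,'slope',L[0][0].round(4),'x@y',[np.polyval(L[0],v).round(4) for v in y],'sd',L[1].round(5),L[2])
Y=(.13,.23)
show('UO',line(d,range(120,235),94,104,0,True,.05),Y)
show('UI',line(d,range(148,162),104,114,0,False,.05),Y)
show('UI2',line(d,range(112,135),104,114,0,False,.05),Y)
show('LI',line(d,range(140,250),205,218,0,True,.05),Y)
show('LO',line(d,range(140,250),216,226,0,False,.05),Y)
Y=(-.336,-.27,-.19)
show('cUI',line(c,range(245,310),121,128,0,True,.07),Y)
show('cUO',line(c,range(195,310),118,123,2,True,.07),Y)
show('cLO',line(c,range(250,312),219,227,0,True,.07),Y)
show('cLI',line(c,range(250,312),213,222,2,True,.07),Y)
# bar & pad: near vertical edges
im=c['image'].astype(int)
hsv=cv2.cvtColor(c['image'],cv2.COLOR_RGB2HSV)
mk=((hsv[...,0]<20)&(hsv[...,1]>180)&(hsv[...,2]>120)).astype(np.uint8);mk[:120]=0;mk[242:]=0;mk[:,:322]=0
for r in range(128,240,10): 
    k=np.flatnonzero(mk[r]);print(r,k.min() if len(k) else None,k.max() if len(k) else None,im[r,k.min():k.max()+1,0].tolist() if len(k) else '')
k=np.argwhere(mk);print('bar rows',k[:,0].min(),k[:,0].max())
# nose wall top front edge, z .07
def vline(c,rows,a,b,ch,up,z):
    pts=np.array([[cross(c['image'][r,:,ch],a,b,up),r] for r in rows]);pts=pts[~np.isnan(pts[:,0])];P=onplane(c,pts,z)[:,:2]
    k=np.polyfit(P[:,0],P[:,1],1);return k,np.polyval(k,P[:,0].mean())
print('front top edge',vline(c,range(150,210,2),179,188,0,False,.07))
print('pad top/back',vline(d,range(130,195,2),158,168,0,True,.06),'pad front top',vline(d,range(130,195,2),168,176,0,False,.06))
E
```

```text
UO slope 0.0078 x@y [np.float64(0.6188), np.float64(0.6196)] sd 0.0001 114
UI slope -0.0001 x@y [np.float64(0.6094), np.float64(0.6093)] sd 1e-05 14
UI2 slope 0.005 x@y [np.float64(0.6089), np.float64(0.6094)] sd 5e-05 23
LI slope 0.0097 x@y [np.float64(0.4989), np.float64(0.4999)] sd 8e-05 103
LO slope 0.0096 x@y [np.float64(0.4884), np.float64(0.4894)] sd 0.0001 110
cUI slope 0.0032 x@y [np.float64(0.5973), np.float64(0.5975), np.float64(0.5978)] sd 5e-05 65
cUO slope 0.007 x@y [np.float64(0.6007), np.float64(0.6012), np.float64(0.6018)] sd 7e-05 109
cLO slope 0.0052 x@y [np.float64(0.4974), np.float64(0.4978), np.float64(0.4982)] sd 7e-05 62
cLI slope 0.0043 x@y [np.float64(0.5012), np.float64(0.5015), np.float64(0.5018)] sd 7e-05 62
128 331 337 [126, 131, 134, 139, 141, 141, 143]
138 331 342 [129, 177, 215, 228, 232, 233, 232, 232, 232, 232, 231, 226]
148 330 341 [125, 165, 206, 226, 232, 233, 232, 233, 232, 232, 231, 222]
158 328 340 [131, 144, 187, 226, 239, 248, 251, 251, 251, 248, 243, 242, 239]
168 329 340 [140, 182, 218, 229, 232, 233, 234, 233, 233, 235, 244, 238]
178 328 338 [129, 170, 209, 226, 231, 232, 231, 231, 231, 231, 229]
188 327 338 [121, 158, 200, 223, 231, 231, 231, 231, 231, 231, 230, 226]
198 327 337 [145, 188, 220, 229, 230, 230, 230, 230, 231, 230, 223]
208 326 336 [133, 176, 213, 226, 229, 230, 230, 230, 230, 230, 225]
218 325 335 [123, 164, 205, 224, 230, 230, 230, 230, 230, 230, 226]
228 325 334 [150, 193, 221, 228, 230, 230, 230, 229, 229, 227]
238 326 333 [213, 225, 227, 228, 228, 227, 228, 227]
bar rows 128 238
front top edge (array([-0.0091518 , -0.19126809]), np.float64(-0.19624594857266706))
pad top/back (array([-0.01419339,  0.2410469 ]), np.float64(0.23311886062462264)) pad front top (array([-0.00756414,  0.22936022]), np.float64(0.22513509303574267))
```

Dock centre line is x = 0.5536 + 0.0088(y − 0.13), and rail spacing checks out at 110 mm. The caddy's line is x = 0.5495 at y = −0.27 with slope 0.005, and its width reads 103.4 mm. The caddy is within about 0.5 mm and 0.004 rad of the dock line, so one straight push along that line will do. Now I'll grasp the bar.

```bash
cat >> h.py <<'E'
HY=np.arctan2(1,.0088); O=ori(HY,-1)
def L(y,z=.111,off=0): return [.5536+.0088*(y-.13)+off,y,z]
def F(n=5):
    f=[]
    for _ in range(n): f.append(m.get_contact_force()); m.hold(.02)
    return np.mean(f,0).round(2)
E
python3 - <<'E'
from h import *
m.command_gripper(.045,30)
m.move_to([.549,-.336,.20],O); m.servo_line([.549,-.336,.111],O,rate=.08); m.hold(.3)
print(m.get_position(),F())
c=wrist('w_pre')
m.command_gripper(.0,30); m.hold(.3)
print(m.get_width(),F(),m.get_time(),m.get_torque())
wrist('w_grip')
a=[cv2.imread(f'pics/{n}.png') for n in('w_pre','w_grip')]
cv2.imwrite('pics/g.png',cv2.resize(np.hstack(a),(800,300),interpolation=cv2.INTER_AREA))
E
```

```text
[ 0.54911631 -0.3360788   0.111333  ] [-0.12  0.19 -0.22]
0.009543819491448587 [-0.45 -0.01  1.11] 7.975 [-0.0919719   0.0938327  -0.02063761]
```

View pics/g.png

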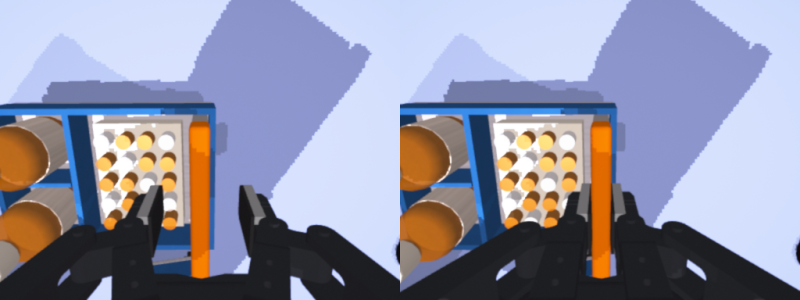

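The bar sits between the pads and is gripped (width 9.5 mm), with only small forces. Now I'll push straight ahead to just before the bay.

```bash
python3 - <<'E'
from h import *
for y in(-.27,-.20,-.13,-.06):
    m.servo_line(L(y),O,rate=.06); print(y,F(3),np.round(m.get_position(),4),m.get_torque()[2].round(3),m.get_time())
wrist('w_mouth'); shot('top','t2.png'); print(m.get_width())
E
```

```text
-0.27 [-1.6   1.15  2.79] [ 0.5499 -0.2701  0.1109] 0.029 9.325
-0.2 [-0.19  0.85  2.  ] [ 0.5507 -0.2001  0.111 ] -0.002 10.6917
-0.13 [-0.13  0.98  1.42] [ 0.5513 -0.1301  0.111 ] -0.029 12.0583
-0.06 [0.22 0.8  1.72] [ 0.5519 -0.0601  0.111 ] 0.017 13.425
0.009552981152546195
```

View pics/w_mouth.png

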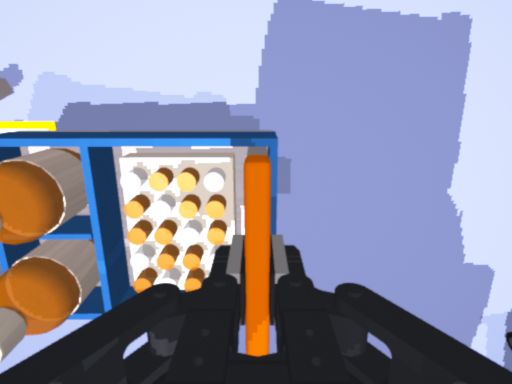

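```bash
python3 - <<'E'
from h import *
import pickle
c=pickle.load(open('w_mouth.pkl','rb'))
for col in(30,180): print(col,c['image'][126:152,col,2].tolist(),c['image'][126:152,col,0].tolist(), 'low',c['image'][300:330,min(col,100),0].tolist())
for t,L_ in(('UO',line(c,range(120,270),128,138,2,True,.07)),('UO2',line(c,range(60,270),138,150,0,True,.07))):
    print(t,L_[0][0].round(4),[np.polyval(L_[0],y).round(4) for y in(-.06,.005,.085)],L_[1].round(5),L_[2])
print('dock centre',[.5536+.0088*(y-.13) for y in(-.06,.005,.085)])
E
```

```text
30 [0, 0, 156, 237, 227, 141, 107, 104, 105, 104, 104, 114, 173, 229, 233, 233, 233, 233, 233, 234, 244, 251, 252, 252, 252, 252] [255, 255, 255, 253, 230, 130, 46, 27, 27, 27, 28, 29, 41, 56, 57, 57, 57, 57, 57, 87, 200, 251, 253, 253, 253, 253] low [193, 193, 193, 194, 194, 193, 193, 194, 194, 195, 196, 197, 203, 211, 211, 209, 196, 179, 177, 182, 191, 192, 193, 193, 194, 194, 195, 196, 196, 196]
180 [174, 174, 174, 165, 145, 127, 110, 106, 107, 106, 109, 133, 201, 242, 244, 244, 244, 245, 245, 244, 232, 191, 183, 182, 183, 181] [120, 120, 120, 120, 118, 96, 43, 28, 29, 27, 28, 33, 49, 62, 65, 64, 64, 65, 65, 74, 128, 179, 183, 184, 185, 183] low [28, 26, 27, 27, 27, 28, 28, 27, 27, 26, 28, 27, 29, 41, 54, 46, 33, 31, 30, 31, 29, 30, 29, 30, 30, 29, 30, 30, 30, 30]Traceback (most recent call last):
  File "<stdin>", line 5, in <module>
  File "h.py", line 37, in line
    k=np.polyfit(P[:,1],P[:,0],1);r=P[:,0]-np.polyval(k,P[:,1]);P=P[abs(r)<=max(2*r.std(),3e-4)]
    raise TypeError("expected non-empty vector for x")
TypeError: expected non-empty vector for x
```

View pics/t2.png

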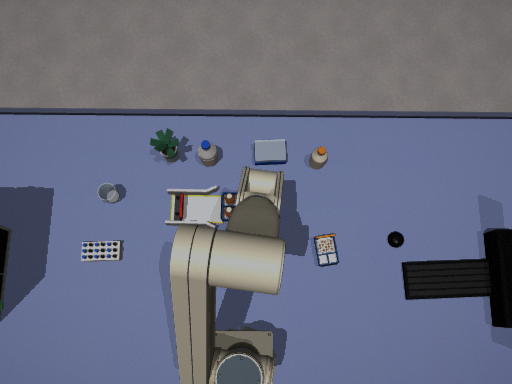

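The top view shows the caddy's nose in line with the bay mouth and the bystanders untouched. I'll redo the wall-line fit with corrected windows.

```bash
python3 - <<'E'
from h import *
import pickle
c=pickle.load(open('w_mouth.pkl','rb'))
for t,L_ in(('UO',line(c,range(2,265),133,142,2,True,.07)),('UI',line(c,range(130,230),142,150,0,True,.07))):
    print(t,L_[0][0].round(4),[np.polyval(L_[0],y).round(4) for y in(-.06,.005,.085)],L_[1].round(5),L_[2])
print('dock centre',[.5536+.0088*(y-.13) for y in(-.06,.005,.085)])
print(np.round(m.get_position(),4))
E
```

```text
UO 0.009 [np.float64(0.604), np.float64(0.6046), np.float64(0.6053)] 6e-05 263
UI 0.0079 [np.float64(0.6002), np.float64(0.6007), np.float64(0.6014)] 9e-05 100
dock centre [0.551928, 0.5525, 0.553204]
[ 0.5519 -0.0602  0.111 ]
```

The caddy is 0.4 mm off centre with a heading slope of 0.009, matching the bay's 0.0088. I'll enter with force guards, then feel for the stop.

```bash
python3 - <<'E'
from h import *
y=-.06;ok=True
while y<.0599 and ok:
    y=round(y+.012,4); m.servo_line(L(y),O,rate=.04); f=F(2); print(y,f,m.get_torque()[2].round(3))
    ok=np.hypot(f[0],f[1]-.9)<4
m.hold(.2); b=F(5); print('base',b)
while ok and y<.1:
    y=round(y+.001,4); m.servo_line(L(y),O,rate=.02); f=F(3); df=f[1]-b[1]; print(y,f,df.round(2))
    if df<-3 or abs(f[0]-b[0])>4: break
print(m.get_position(),m.get_time())
E
```

```text
-0.048 [0.11 1.42 1.92] -0.059
-0.036 [0.53 0.89 0.7 ] -0.066
-0.024 [-0.01  0.41  1.09] -0.019
-0.012 [0.06 0.66 1.23] -0.069
0.0 [-0.33  0.34  0.58] -0.029
0.012 [1.07 1.21 1.19] -0.076
0.024 [0.4  1.63 0.37] 0.007
0.036 [0.06 0.68 0.98] 0.047
0.048 [0.77 0.64 1.2 ] -0.014
0.06 [0.53 1.22 1.42] -0.036
base [0.26 0.99 0.44]
0.061 [ 0.51 -0.39  1.72] -1.38
0.062 [ 0.34 -1.    1.1 ] -1.99
0.063 [ 0.68 -0.57  1.15] -1.56
0.064 [ 0.57 -0.38  1.26] -1.37
0.065 [ 0.64 -0.13  2.29] -1.12
0.066 [ 0.83 -0.67  1.54] -1.66
0.067 [ 0.22 -0.41  1.33] -1.4
0.068 [ 0.05 -0.41  0.75] -1.4
0.069 [ 0.05 -0.01  1.5 ] -1.0
0.07 [-0.13 -0.17  1.6 ] -1.16
0.071 [ 0.41 -0.92  1.68] -1.91
0.072 [ 0.41 -0.69  1.08] -1.68
0.073 [ 0.12 -0.53  1.25] -1.52
0.074 [ 0.86 -0.34  1.88] -1.33
0.075 [0.9  0.06 1.87] -0.93
0.076 [ 0.4  -1.01  1.68] -2.0
0.077 [ 0.72 -0.28  2.25] -1.27
0.078 [ 0.48 -0.55  1.82] -1.54
0.079 [ 0.52 -0.53  1.98] -1.52
0.08 [ 0.85 -0.43  1.61] -1.42
0.081 [ 0.42 -0.41  1.4 ] -1.4
0.082 [ 0.8  -0.75  1.89] -1.74
0.083 [ 0.38 -1.98  1.65] -2.97
0.084 [ 0.24 -2.71  2.58] -3.7
[0.55319999 0.08392565 0.11100404] 25.8417
```

Contact is at y ≈ 0.082; while rolling, Fy read about −0.45. I'll press on to about 5 N net and hold.

```bash
python3 - <<'E'
from h import *
y=.084
while y<.0885:
    y=round(y+.0005,4); m.servo_line(L(y),O,rate=.01); f=F(8); print(y,f)
    if f[1]<-5.2: break
for _ in range(5): m.hold(.2); print('hold',F(5),m.get_position()[1])
print(m.get_time(),m.get_width())
E
```

```text
0.0845 [ 0.26 -3.65  2.73]
0.085 [ 0.3  -4.23  3.28]
0.0855 [ 0.22 -4.8   3.19]
0.086 [ 0.32 -5.13  3.17]
0.0865 [ 0.2  -5.03  3.29]
0.087 [ 0.06 -6.03  3.24]
hold [ 0.12 -5.61  3.46] 0.0868556369903921
hold [ 0.33 -5.95  3.57] 0.0868622614659257
hold [ 0.54 -5.9   3.47] 0.08686505777567073
hold [ 0.44 -6.09  3.72] 0.0868480635594382
hold [ 0.22 -5.7   3.66] 0.08682255175708672
29.5583 0.009591445505886292
```

```bash
python3 - <<'E'
from h import *
for y in(.0855,.084,.0828): m.servo_line(L(y),O,rate=.008); print(y,F(6))
m.command_gripper(.045); m.hold(.3); print(F(),m.get_width())
m.servo_line(L(.0828,.25),O,rate=.1)
print(m.get_time())
m.move_to([.555,.14,.27],ori(np.pi/2,-1)); m.hold(.3); wrist('w_end'); print(m.get_contact_force(),m.get_time())
E
```

```text
0.0855 [ 0.3  -3.58  3.32]
0.084 [ 0.05 -1.59  2.2 ]
0.0828 [ 0.32 -0.48  1.63]
[-0.3   0.29 -0.14] 0.04524893182243858
33.2
[-0.16742503 -0.07479482  0.05487483] 33.9
```

View pics/w_end.png

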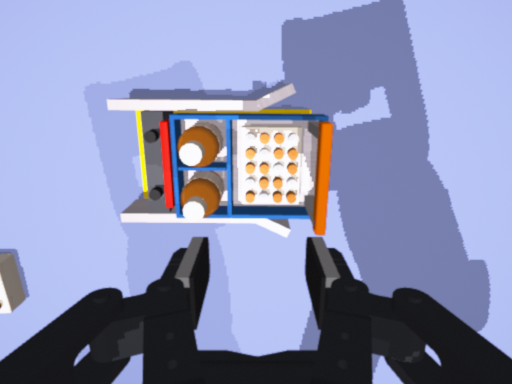

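The picture shows the caddy between the rails, its nose at the red pad (column ~171), both bottles upright, and the fingers clear. One numeric check before I hand in.

```bash
python3 - <<'E'
from h import *
import pickle
c=pickle.load(open('w_end.pkl','rb'))
print(c['image'][150,160:185].tolist())
a=line(c,range(240,305),113,121,2,True,.07);b=line(c,range(240,300),213,225,0,True,.07)
print(a[0],b[0],[(np.polyval(a[0],y)+np.polyval(b[0],y))/2 for y in(.08,.22)],'dock',[.5536+.0088*(y-.13) for y in(.08,.22)])
print(onplane(c,[[173,160],[172,160],[171,160],[170,160]],.07)[:,1])
E
```

```text
[[124, 106, 114], [205, 83, 86], [242, 46, 36], [246, 41, 27], [247, 45, 34], [248, 48, 38], [248, 50, 41], [249, 51, 41], [235, 39, 29], [167, 15, 8], [99, 25, 44], [71, 77, 133], [52, 115, 200], [52, 129, 222], [51, 128, 221], [44, 110, 190], [36, 72, 124], [73, 56, 66], [132, 86, 57], [201, 170, 149], [243, 238, 234], [251, 251, 251], [251, 251, 253], [251, 251, 253], [251, 251, 253]]
[-0.00372908  0.60595547] [0.01096377 0.5010856 ] [np.float64(0.5538099255788719), np.float64(0.554316354102526)] dock [0.55316, 0.554392]
[0.21998197 0.22095693 0.2219319  0.22290685]
```

```bash
python3 -c "
from h import *
m.hold(.5); print(m.get_contact_force(),m.get_time()); m.sign_off()"
```

```text
[0.06055008 0.55274918 0.44569567] 34.4
the job is handed in; nothing more can be done
```

The caddy is parked in the bay with its nose at the red pad, and I handed the job in at 34.4 s of the 72 s allowed; no verdict was reported.

- **Push:** I pinched the bar and pushed about 275 mm straight along the bay's centre line before the mouth. I never checked the castors directly; trailing is inferred from that straight roll, well over the 50 to 100 mm needed.
- **Entry:** At the mouth the caddy was about 0.4 mm off centre and in line within 0.001 rad. The forces while it entered stayed near the noise, about 1 N.
- **Stop:** I felt the pad at handle y ≈ 0.082 m and pressed for over a second. The wrist read about 5.6 to 6.1 N, or roughly 5 N net after rolling drag. I then eased back to about zero before opening the fingers and lifting clear.

**Last checks:**
- **Nose:** it is within about 2 mm of the pad and 0.1 mm of the centre line.
- **Heading:** the two tray-wall fits disagreed in slope (−0.004 and 0.011, against the bay's 0.009). Both are well inside 0.1 rad, and I put the scatter down to shadows and weak edges.
- **Surroundings:** both bottles looked upright and the fingers were clear of everything. The bystanders looked unmoved in the top view taken at the bay mouth; I did not take another full view afterwards.

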